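# Spin-test the washed castors and bin the one that binds

## Robot

A 6-joint arm with a two-finger parallel gripper is mounted at the origin on the work surface. World frame = base frame: x ahead of the robot, y to its left, z up, the work surface at z = 0. Lengths are in m, angles in rad, forces in N, time in s.
With the tool pointing down it reaches from about 0.35 to 0.775 m from the base axis. Payload 7.3 kg.
Tool frame: the origin (TCP) lies between the finger pads, 19 mm behind the fingertips; this is the grasp point; z points along the fingers, y is the line along which they close (so a half turn about z gives the same grasp; the last joint's range is limited). The gripper opens to 92 mm and grips with 3 to 60 N. Pads are 19 mm wide; open, the fingers measure 130 mm over their backs; the gripper's body (75 mm by 190 mm) begins 47 mm behind the grasp point.
Start: joints at [-1.302, 0.342, 1.524, -0, 1.275, -0.146], TCP at [0.212, -0.48, 0.246] pointing down, gripper open.
Joint ranges: [-2.53, 2.53], [-0.77, 2.02], [0.04, 2.7], [-1, 4.14], [0.28, 2.66], [-3.11, 3.11]. Speed limits (rad/s): [2.57, 2.57, 3.14, 3.14, 3.14, 3.14].

## Interface

Orientations are given as [roll, pitch, yaw] about the fixed x, y, z axes, in that order (R = Rz(yaw) Ry(pitch) Rx(roll)).
In Python, from cell import * gives the robot as it stands.
- The arm moves only by the tool arm_command, never from a script. Its arguments are lists of equal length, an entry for each row: "xyz": the shift along the world's x, y, z in mm, a list of three; "spin": the turn about the world's z in degrees. In form: {"xyz": [[tx, ty, tz], ...], "spin": [spin, ...]}. A call has 1 to 20 rows; each row shifts and turns the commanded pose from where the row before left it; what a row does not reach is not made up. A row lasts 1/10 s, in which the tool goes at most 50 mm and 8.59 degrees, less where a joint would pass 70% of its speed; a pose out of reach is approached as far as the arm can. A call with a gripper value outside its range is refused whole. "jaw" is the opening, from -1 (shut) to 1 (fully open), set as the call begins (left out, the last holds). The fingers move at their own pace and stop on an object; "squeeze" is the grip in N (left out, the last holds). Time passes only in rows, so rows that do not move let the fingers close. It gives the time, the measured TCP pose, the force, the opening and the grip force at its end, in the units of the state.
- observe(): the state, without advancing time (a new reading comes with each control period).
- read_camera(name): name is "scene" or "top" or "wrist"; returns a dict with "img" (480x640x3 uint8, red, green, blue), "depth" (480x640 float32, m along the optical axis (not along the pixel's ray), 0 where there is no reading), "fx", "fy", "cx", "cy" (pixels), "world_from_camera" (4x4, takes a point from camera to world coordinates). Camera axes: x right, y up, looking along -z (the intrinsics and any distortion apply to the point x, -y, -z); pixel columns grow to the right and rows downward; lengths in m; the calibration is good to about 2 mm. The wrist camera is an equidistant fisheye: a pixel r from the principal point sees the ray r / f radians off the axis. A picture is of the moment at which its call begins.
- hand_in(): hands the job in; it is judged then, once.
The state is a dict: "time": time; "qpos": joint angles; "qvel": joint speeds; "joint_efforts": joint torques, N m; "tool_pos": TCP position; "tool_rot": TCP orientation; "contact_force": force on the tool from outside, world axes, zero at the start; "torque": the same for the moment, N m; "opening": finger opening in m; "grip_force": force on a finger pad.
Only numpy, scipy, OpenCV 4.12 (cv2) and the standard library are available. Lean on these libraries where they do the work, as an engineer would, in place of code of your own. Each camera call takes 0.05 s, during which the arm holds its last target. There are 200 camera calls.

## Task

Three washed castors stand wheel-up on the shelf, worn but alike; two run free and one binds. Roll each wheel one way, at least an eighth of a turn, with a light fingertip on top of its tread (under 15 N, any harder marks the tyre), to feel its drag while it stands in its place; do not roll it back. When all three have been tried, lift the binding castor by its steel fork, not by the wheel, and set it down, without dropping it, upright on its plate on the floor of the clear bin; let go of it, leave the two good ones standing where they are and disturb nothing else.

Things in the scene. Friction and masses are not known exactly. Their poses are not given: they have to be found in the camera images.
- bin: Clear acrylic bin without contents, fixed to the shelf, 190 mm (its x) by 170 mm (its y) outside, 85 mm high, walls and floor 4 mm thick, open at the top. Origin: centre of its underside. Its hinged clear lid stands open on its +x rim, leaning outwards, about 280 mm high.
- soap_dispenser: Bystander: white soap dispenser with a steel press pump and spout, 68 mm diameter, 166 mm tall, loose, standing on the shelf. Origin: centre of its underside.
- wrench: Bystander: steel open-ended wrench, 170 mm long, lying loose on the shelf. Origin: centre of its underside; its x axis runs along it.
- caddy: Bystander: white plastic divided caddy with a bail handle, 300 mm (x) by 230 mm (y), walls 110 mm, handle to 232 mm, holding a spray bottle, a round steel drain cover and a green-handled scrub brush; fixed. Origin: centre of its underside.
- castor_a: One of three rigid plate castors that look alike, standing loose, upside down on its steel plate (95 mm along x, 67 mm along y, 4 mm thick), wheel up, about 99 mm tall, 0.4 to 0.6 kg. Origin: centre of the plate's underside; x: the way the tread rolls, y: along the axle, z: up. Any of the three may stand in any place.
- axle_a (a point): Middle of the axle of castor_a, 62 mm above the plate's underside. The fork's two flat steel cheeks stand across y here, outer faces 40 mm apart, 34 mm wide along x from 37 mm height up, tops rounded (17 mm radius) to 79 mm height. Pinch them across y with the TCP at this point: the gripper's body then clears the wheel.
- tread_top_a (a point): Where the top of a new tread would be on castor_a: 37.5 mm above the axle, 99.5 mm above the plate's underside (goes with the fork, not the wheel). The wheel, 28 mm wide (y), is worn unevenly from castor to castor: its real radius is 34 to 37.5 mm, so feel for the top 0 to 3.5 mm lower. Its rubber-cushioned hub gives 0.1 mm per N.
- wheel_a (a joint): Angle of the wheel of castor_a about y, rad, 0 at the start, no stops; + when the top of the tread goes to the castor's +x. A free-running wheel takes under 0.1 N at the tread and coasts on when let go; the binding one takes about 3.6 N at the tread to turn and stops dead; a finger pressed on it with under about 5 N may slip.
- castor_b: One of three rigid plate castors that look alike, standing loose, upside down on its steel plate (95 mm along x, 67 mm along y, 4 mm thick), wheel up, about 99 mm tall, 0.4 to 0.6 kg. Origin: centre of the plate's underside; x: the way the tread rolls, y: along the axle, z: up. Any of the three may stand in any place.
- axle_b (a point): Middle of the axle of castor_b, 62 mm above the plate's underside. The fork's two flat steel cheeks stand across y here, outer faces 40 mm apart, 34 mm wide along x from 37 mm height up, tops rounded (17 mm radius) to 79 mm height. Pinch them across y with the TCP at this point: the gripper's body then clears the wheel.
- tread_top_b (a point): Where the top of a new tread would be on castor_b: 37.5 mm above the axle, 99.5 mm above the plate's underside (goes with the fork, not the wheel). The wheel, 28 mm wide (y), is worn unevenly from castor to castor: its real radius is 34 to 37.5 mm, so feel for the top 0 to 3.5 mm lower. Its rubber-cushioned hub gives 0.1 mm per N.
- wheel_b (a joint): Angle of the wheel of castor_b about y, rad, 0 at the start, no stops; + when the top of the tread goes to the castor's +x. A free-running wheel takes under 0.1 N at the tread and coasts on when let go; the binding one takes about 3.6 N at the tread to turn and stops dead; a finger pressed on it with under about 5 N may slip.
- castor_c: One of three rigid plate castors that look alike, standing loose, upside down on its steel plate (95 mm along x, 67 mm along y, 4 mm thick), wheel up, about 99 mm tall, 0.4 to 0.6 kg. Origin: centre of the plate's underside; x: the way the tread rolls, y: along the axle, z: up. Any of the three may stand in any place.
- axle_c (a point): Middle of the axle of castor_c, 62 mm above the plate's underside. The fork's two flat steel cheeks stand across y here, outer faces 40 mm apart, 34 mm wide along x from 37 mm height up, tops rounded (17 mm radius) to 79 mm height. Pinch them across y with the TCP at this point: the gripper's body then clears the wheel.
- tread_top_c (a point): Where the top of a new tread would be on castor_c: 37.5 mm above the axle, 99.5 mm above the plate's underside (goes with the fork, not the wheel). The wheel, 28 mm wide (y), is worn unevenly from castor to castor: its real radius is 34 to 37.5 mm, so feel for the top 0 to 3.5 mm lower. Its rubber-cushioned hub gives 0.1 mm per N.
- wheel_c (a joint): Angle of the wheel of castor_c about y, rad, 0 at the start, no stops; + when the top of the tread goes to the castor's +x. A free-running wheel takes under 0.1 N at the tread and coasts on when let go; the binding one takes about 3.6 N at the tread to turn and stops dead; a finger pressed on it with under about 5 N may slip.
Mind the look-alikes: they are no part of the job. Leave any orange look-alike of the castor_a alone.

How it is judged:
By the outcome, as a careful person would: the job done as asked, in the order asked, and still so for the second after the job is handed in, with the robot touching nothing.
It also fails if it takes over 72 s, if anything falls off the work surface, if the arm or the gripper's body presses on something with over 40 N, if the wrist force passes 120 N, or if a joint passes its speed limit or range.

## Working session

There is one attempt and no reset: what is moved stays moved. The work goes in short steps, Python scripts to look and compute and a tool call to move; the robot and the scene stay as the last step left them, time stands still between calls to the robot, and variables do not carry over. Pictures are saved under pics/ and viewed, at most 10 in all, crops included, and the job is handed in when it is done.

Besides the shell and the picture viewer there is one more tool, called after "Request:" by a JSON object that holds its "method" and its "body", one argument or row to a line. arm_command: Moves the arm, as the interface text tells. Its arguments: {"type":"object","properties":{"xyz":{"type":"array","items":{"type":"array","items":{"type":"number"}}},"spin":{"type":"array","items":{"type":"number"}},"jaw":{"type":"number"},"squeeze":{"type":"number"}},"required":["xyz","spin"]}

```bash
mkdir -p pics; python3 - <<'E'
from cell import *
import cv2,numpy as np
for n in ["top","scene"]:
    c=read_camera(n); cv2.imwrite(f"pics/{n}.png",c["img"][:,:,::-1]); np.savez(f"{n}.npz",**c)
    print(n,c["fx"],c["cx"],c["cy"],c["world_from_camera"].round(3).tolist())
print(observe())
E
```

```text
top 521.237346689116 317.732463891197 244.79763629057425 [[0.025, 0.989, -0.147, 0.325], [-1.0, 0.024, -0.007, 0.082], [-0.003, 0.147, 0.989, 1.685], [0.0, 0.0, 0.0, 1.0]]
scene 521.6940675999547 325.6907819534018 245.85841692080547 [[0.545, -0.485, 0.684, 1.492], [0.838, 0.318, -0.443, -0.532], [-0.003, 0.815, 0.58, 0.877], [0.0, 0.0, 0.0, 1.0]]
{'time': 0.1, 'qpos': array([-1.30201243e+00,  3.42664515e-01,  1.52488979e+00, -2.00214089e-05,
        1.27542190e+00, -1.45985951e-01]), 'qvel': array([ 0.00131137, -0.00256852, -0.00199275,  0.00037544,  0.00025486,
       -0.00056759]), 'joint_efforts': array([ 1.77943264e-03, -4.32005167e+01, -2.44694674e+01,  7.19422731e-02,
        5.25704341e-02, -4.20638969e-05]), 'tool_pos': array([ 0.21149723, -0.48015305,  0.24491956]), 'tool_rot': array([-3.14022103e+00, -1.82319987e-04,  4.14775567e-01]), 'contact_force': array([-0.00656768, -0.30817309,  0.61039217]), 'torque': array([ 0.09026854, -0.0235398 ,  0.00774259]), 'grip_force': 0.0, 'opening': 0.09163233637280749}
```

View pics/top.png

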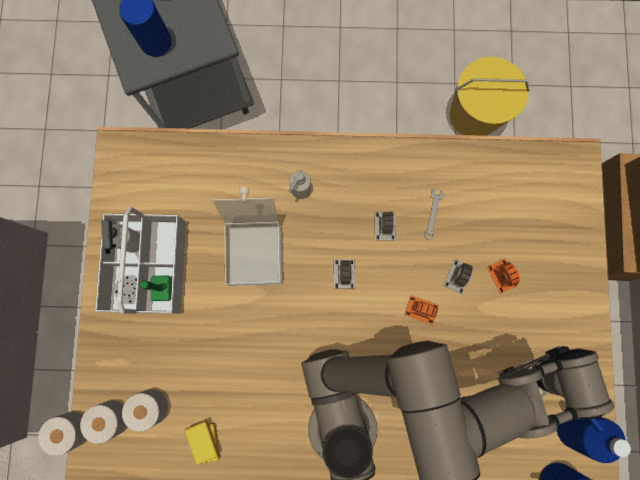

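View pics/scene.png

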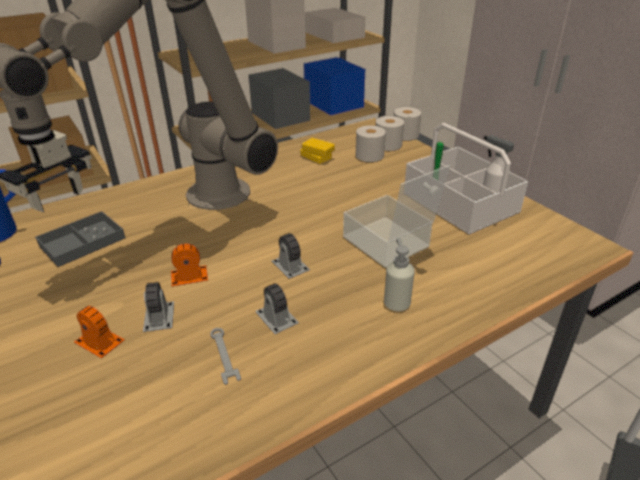

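The top view shows the grey castors at about (344,274), (385,226) and (459,276). The orange look-alikes are at (504,275) and (422,309), the bin is at (253,253), the dispenser at (299,184) and the wrench at (433,213).

```bash
cat > h.py <<'E'
import numpy as np,cv2
def cloud(c):
    v,u=np.mgrid[:480,:640]; d=c["depth"]; x=(u-c["cx"])/c["fx"]*d; y=-(v-c["cy"])/c["fy"]*d
    P=np.stack([x,y,-d,np.ones_like(d)],-1)@np.array(c["world_from_camera"]).T
    return P[...,:3]
E
python3 - <<'E'
from h import *
C={n:np.load(n+".npz") for n in["top","scene"]}
P={n:cloud(C[n]) for n in C}
pt=P["top"]
for n,u,v in [("L",344,274),("M",385,226),("R",459,276),("or1",504,275),("or2",422,309),("bin",253,253),("soap",299,184),("wr",433,213)]:
    print(n,pt[v,u].round(3))
for n in C:
    hsv=cv2.cvtColor(C[n]["img"],cv2.COLOR_RGB2HSV)
    for k,u,v in [("L",344,274),("M",385,226),("R",459,276)]:
        c=pt[v,u]; p=P[n]
        near=(np.hypot(p[...,0]-c[0],p[...,1]-c[1])<.085)&(hsv[...,1]<75)&(C[n]["depth"]>0)
        q=p[near]; 
        pl=q[(q[:,2]<.015)]; wh=q[q[:,2]>.08]
        r=cv2.minAreaRect((pl[:,:2]*1000).astype(np.float32)) 
        w=cv2.minAreaRect((wh[:,:2]*1000).astype(np.float32)) if len(wh)>3 else None
        print(n,k,len(pl),np.round(np.hstack(r),1),"wheel",len(wh),w and np.round(np.hstack(w),1),q[:,2].max().round(4),wh.mean(0).round(4))
# bin
hsv=cv2.cvtColor(C["top"]["img"],cv2.COLOR_RGB2HSV)
for v in range(215,292,6): print(v,pt[v,253].round(3),pt[v,228].round(3))
for u in range(218,290,4): print(u,pt[253,u].round(3))
E
```

```text
L [0.473 0.011 0.101]
M [ 0.626 -0.114  0.09 ]
R [ 0.477 -0.344  0.083]
or1 [ 0.484 -0.486  0.072]
or2 [ 0.373 -0.227  0.094]
bin [0.542 0.304 0.006]
soap [0.745 0.156 0.123]
wr [ 0.688 -0.281  0.01 ]
top L 316 [483.7   6.3  95.2  65.7   1.2] wheel 161 [483.6  10.3  61.7  30.8   1.1] 0.1084 [0.4826 0.008  0.094 ]
top M 271 [ 643.1 -124.1   92.9   67.2    1.5] wheel 141 [ 642.  -119.4   53.4   33.5    2.1] 0.1081 [ 0.641  -0.1219  0.0913]
top R 268 [ 483.7 -362.3   68.8   94.    67.2] wheel 169 [ 482.5 -360.1   36.9   61.9   77.4] 0.104 [ 0.4824 -0.3593  0.0922]
scene L 357 [487.6   3.1  94.5  68.8   1.5] wheel 176 [490.2  -1.7  58.   31.6  21.9] 0.1042 [ 0.4967 -0.002   0.0921]
scene M 1322 [ 620.3 -102.2  140.5  141.7   12.7] wheel 216 [ 649.8 -132.    54.8   32.2    7.2] 0.0999 [ 0.6557 -0.1316  0.0904]
scene R 530 [ 487.1 -366.    66.9   98.1   67.9] wheel 223 [ 495.2 -367.2   39.2   46.1   81.1] 0.1024 [ 0.4985 -0.3686  0.0915]
215 [0.64  0.29  0.145] [0.635 0.363 0.157]
221 [0.632 0.296 0.093] [0.627 0.372 0.104]
227 [0.626 0.306 0.019] [0.622 0.385 0.029]
233 [0.609 0.307 0.003
[... 158 characters left out ...]
[0.529 0.303 0.005] [0.522 0.377 0.046]
263 [0.51  0.302 0.004] [0.504 0.378 0.036]
269 [0.491 0.302 0.001] [0.485 0.376 0.042]
275 [0.471 0.301 0.001] [0.466 0.375 0.038]
281 [0.451 0.3   0.006] [0.447 0.374 0.041]
287 [ 0.433  0.3   -0.003] [0.43  0.379 0.005]
218 [0.54  0.418 0.002]
222 [ 0.541  0.406 -0.   ]
226 [0.532 0.379 0.071]
230 [0.54  0.377 0.011]
234 [0.541 0.366 0.004]
238 [0.541 0.352 0.007]
242 [0.541 0.339 0.007]
246 [0.542 0.326 0.007]
250 [0.542 0.313 0.006]
254 [0.542 0.3   0.008]
258 [0.543 0.287 0.005]
262 [0.544 0.275 0.002]
266 [0.543 0.261 0.009]
270 [0.544 0.248 0.007]
274 [0.544 0.235 0.008]
278 [0.534 0.216 0.087]
282 [ 0.546  0.21  -0.003]
286 [0.545 0.196 0.006]
```

```bash
python3 - <<'E'
import cv2,numpy as np
i=cv2.imread("pics/top.png"); a=cv2.resize(i[190:310,210:490],None,fx=2.85,fy=2.85,interpolation=cv2.INTER_CUBIC); cv2.imwrite("pics/tc.png",a)
E
```

```text
(no output)
```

View pics/tc.png

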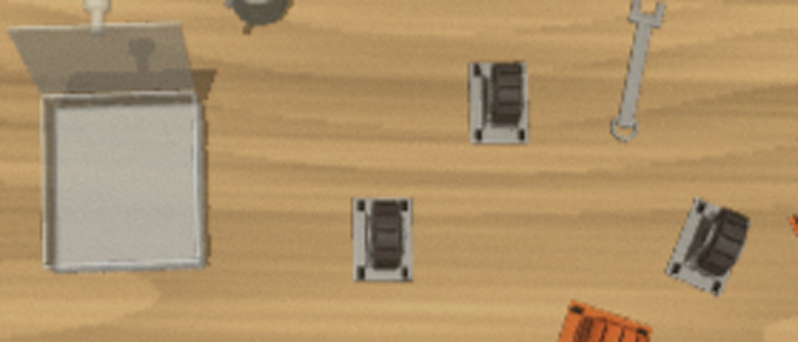

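The crop confirms the layout. L and M are roughly aligned with world x, R is yawed about -23°, and the bin is on the left with its lid at +x. I'll move over R with the jaw shut and refine with the wrist camera.

Request:
{"method": "arm_command", "body": {
  "xyz": [
    [35,15,0],
    [35,15,0],
    [35,15,0],
    [35,15,0],
    [35,15,0],
    [35,15,0],
    [35,15,0],
    [0,0,0],
    [0,0,0]
  ],
  "spin": [7,7,7,7,7,8,0,0,0],
  "jaw": -1,
  "squeeze": 10
}}

```text
time: 1.0
tool_pos: [0.4568, -0.3749, 0.2448]
tool_rot: [-3.14, -0.0, 1.167]
contact_force: [-0.5, -1.5, 0.1]
opening: 0.0242
grip_force: 0.0
```

```bash
cat >> h.py <<'E'
def wcloud(c):
    v,u=np.mgrid[:480,:640]; d=c["depth"]; a=(u-c["cx"])/c["fx"]; b=(v-c["cy"])/c["fy"]; t=np.hypot(a,b)+1e-9
    s=np.tan(np.minimum(t,1.45))/t; P=np.stack([a*s*d,-b*s*d,-d,np.ones_like(d)],-1)@np.array(c["world_from_camera"]).T
    P[t>1.4]=np.nan
    return P[...,:3]
def castor(c,P,x,y):
    hsv=cv2.cvtColor(c["img"],cv2.COLOR_RGB2HSV); dd=np.hypot(P[...,0]-x,P[...,1]-y)
    q=P[(dd<.075)&(c["depth"]>0)&(hsv[...,1]<75)]
    f=lambda a:np.round(np.hstack(cv2.minAreaRect((a[:,:2]*1000).astype(np.float32))),1) if len(a)>5 else None
    pl=q[(q[:,2]<.013)]
    print(len(pl),"plate",f(pl),"wheel",f(q[(q[:,2]>.085)&(q[:,2]<.11)]),"cheek",f(q[(q[:,2]>.04)&(q[:,2]<.078)]),"zmax",np.percentile(q[:,2],[95,99]).round(4))
E
python3 - <<'E'
from cell import *
from h import *
c=read_camera("wrist"); np.savez("w1.npz",**c); cv2.imwrite("pics/w1.png",c["img"][:,:,::-1]); P=wcloud(c)
for x,y in[(.485,-.364),(.643,-.124),(.485,.005)]: castor(c,P,x,y)
E
```

```text
2365 plate [ 482.5 -365.7   71.4   97.2   67.3] wheel [ 483.3 -363.7   29.    55.5   68.2] cheek [ 483.7 -363.4   41.6   73.3   67.5] zmax [0.3411 0.3432]Traceback (most recent call last):
  File "<stdin>", line 4, in <module>
  File "h.py", line 16, in castor
    print(len(pl),"plate",f(pl),"wheel",f(q[(q[:,2]>.085)&(q[:,2]<.11)]),"cheek",f(q[(q[:,2]>.04)&(q[:,2]<.078)]),"zmax",np.percentile(q[:,2],[95,99]).round(4))
                                                                                                                         ~~~~~~~~~~~~~^^^^^^^^^^^^^^^^
    return _quantile_unchecked(
        a, q, axis, out, overwrite_input, method, keepdims, weights)
    return _ureduce(a,
                    func=_quantile_ureduce_func,
    ...<5 lines>...
                    overwrite_input=overwrite_input,
                    method=method)
    r = func(a, **kwargs)
    result = _quantile(arr,
                       quantiles=q,
    ...<2 lines>...
                       out=out,
                       weights=wgt)
    slices_having_nans = np.isnan(arr[-1, ...])
                                  ~~~^^^^^^^^^
IndexError: index -1 is out of bounds for axis 0 with size 0
```

View pics/w1.png

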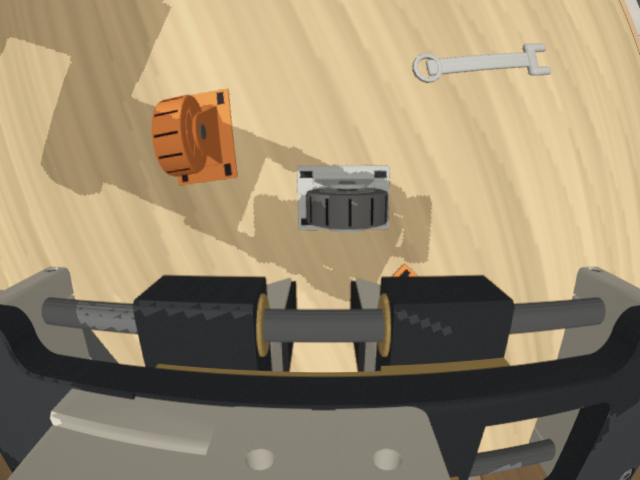

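R is at about (483.5, -364) mm, yaw -22.5° (wrist image, 345,200). The jaw is nearly shut. I'll go down to just above its tread.

Request:
{"method": "arm_command", "body": {
  "xyz": [
    [15,16,0],
    [0,0,-30],
    [0,0,-30],
    [0,0,-30],
    [0,0,-20],
    [0,0,-9],
    [0,0,0],
    [0,0,0]
  ],
  "spin": [0.6,0,0,0,0,0,0,0]
}}

```text
time: 1.85
tool_pos: [0.4715, -0.3604, 0.1276]
tool_rot: [3.14, 0.001, 1.175]
contact_force: [1.0, 0.1, 0.2]
opening: 0.0004
grip_force: 0.0
```

Request:
{"method": "arm_command", "body": {
  "xyz": [
    [0,0,-2],
    [0,0,-2],
    [0,0,-2],
    [0,0,0]
  ],
  "spin": [0,0,0,0]
}}

```text
time: 2.25
tool_pos: [0.4716, -0.3594, 0.1205]
tool_rot: [-3.142, -0.0, 1.176]
contact_force: [0.1, 0.3, 0.1]
opening: 0.0006
grip_force: 0.0
```

Request:
{"method": "arm_command", "body": {
  "xyz": [
    [0,0,-1],
    [0,0,-1],
    [0,0,0]
  ],
  "spin": [0,0,0]
}}

```text
time: 2.55
tool_pos: [0.4716, -0.3594, 0.1184]
tool_rot: [-3.141, -0.0, 1.176]
contact_force: [0.2, 0.1, -0.7]
opening: 0.0004
grip_force: 0.0
```

Request:
{"method": "arm_command", "body": {
  "xyz": [
    [0,0,-0.5],
    [0,0,0]
  ],
  "spin": [0,0]
}}

```text
time: 2.75
tool_pos: [0.4716, -0.3595, 0.118]
tool_rot: [3.142, 0.0, 1.176]
contact_force: [0.5, -0.2, -0.2]
opening: 0.0003
grip_force: 0.0
```

Request:
{"method": "arm_command", "body": {
  "xyz": [
    [0,0,-0.5],
    [0,0,0]
  ],
  "spin": [0,0]
}}

```text
time: 2.95
tool_pos: [0.4716, -0.3595, 0.1175]
tool_rot: [3.142, -0.0, 1.176]
contact_force: [0.1, -0.0, 0.5]
opening: 0.0004
grip_force: 0.0
```

Request:
{"method": "arm_command", "body": {
  "xyz": [
    [0,0,-0.5],
    [0,0,0]
  ],
  "spin": [0,0]
}}

```text
time: 3.15
tool_pos: [0.4716, -0.3594, 0.117]
tool_rot: [-3.142, -0.0, 1.176]
contact_force: [0.3, 0.2, 0.3]
opening: 0.0007
grip_force: 0.0
```

Request:
{"method": "arm_command", "body": {
  "xyz": [
    [0,0,-0.5],
    [0,0,0]
  ],
  "spin": [0,0]
}}

```text
time: 3.35
tool_pos: [0.4716, -0.3595, 0.1165]
tool_rot: [-3.142, -0.0, 1.176]
contact_force: [-0.0, -0.0, 0.0]
opening: 0.0005
grip_force: 0.0
```

Request:
{"method": "arm_command", "body": {
  "xyz": [
    [0,0,-0.4],
    [0,0,0]
  ],
  "spin": [0,0]
}}

```text
time: 3.55
tool_pos: [0.4716, -0.3595, 0.1161]
tool_rot: [3.142, 0.0, 1.176]
contact_force: [-0.2, 0.0, 0.3]
opening: 0.0005
grip_force: 0.0
```

Request:
{"method": "arm_command", "body": {
  "xyz": [
    [0,0,-0.4],
    [0,0,0]
  ],
  "spin": [0,0]
}}

```text
time: 3.75
tool_pos: [0.4716, -0.3595, 0.1157]
tool_rot: [3.141, 0.0, 1.176]
contact_force: [-0.7, 1.2, -0.3]
opening: 0.0003
grip_force: 0.1
```

Request:
{"method": "arm_command", "body": {
  "xyz": [
    [0,0,-0.4],
    [0,0,0]
  ],
  "spin": [0,0]
}}

```text
time: 3.95
tool_pos: [0.4716, -0.3596, 0.1155]
tool_rot: [3.141, 0.0, 1.176]
contact_force: [0.1, -0.2, 1.4]
opening: 0.0005
grip_force: 0.7
```

Request:
{"method": "arm_command", "body": {
  "xyz": [
    [0,0,-0.4],
    [0,0,0]
  ],
  "spin": [0,0]
}}

```text
time: 4.15
tool_pos: [0.4717, -0.3595, 0.1152]
tool_rot: [3.141, 0.0, 1.176]
contact_force: [-0.4, 0.5, 2.7]
opening: 0.0002
grip_force: 1.6
```

Request:
{"method": "arm_command", "body": {
  "xyz": [
    [0,0,-0.5],
    [0,0,-0.5],
    [0,0,0]
  ],
  "spin": [0,0,0]
}}

```text
time: 4.45
tool_pos: [0.4717, -0.3596, 0.1146]
tool_rot: [3.141, 0.0, 1.176]
contact_force: [-1.2, 2.0, 7.0]
opening: 0.0004
grip_force: 3.7
```

Request:
{"method": "arm_command", "body": {
  "xyz": [
    [2.8,-1.15,0],
    [2.8,-1.15,0]
  ],
  "spin": [0,0]
}}

```text
time: 4.65
tool_pos: [0.4766, -0.3616, 0.115]
tool_rot: [-3.14, 0.0, 1.176]
contact_force: [-5.7, 2.8, 12.8]
opening: 0.0006
grip_force: 6.8
```

Request:
{"method": "arm_command", "body": {
  "xyz": [
    [2.8,-1.15,0],
    [2.8,-1.15,0]
  ],
  "spin": [0,0]
}}

```text
time: 4.85
tool_pos: [0.483, -0.3643, 0.1155]
tool_rot: [3.14, 0.001, 1.176]
contact_force: [-3.6, 2.4, 12.4]
opening: 0.0
grip_force: 6.1
```

Drag of about 4.3 N suggests R binds. The press is a bit high, so I'll ease off and continue the same way.

Request:
{"method": "arm_command", "body": {
  "xyz": [
    [1.85,-0.75,0.5],
    [2.8,-1.15,0.2]
  ],
  "spin": [0,0]
}}

```text
time: 5.05
tool_pos: [0.4874, -0.3661, 0.1158]
tool_rot: [3.141, 0.001, 1.176]
contact_force: [-3.0, 1.2, 9.1]
opening: 0.0005
grip_force: 4.4
```

Request:
{"method": "arm_command", "body": {
  "xyz": [
    [2.8,-1.15,0],
    [2.8,-1.15,0]
  ],
  "spin": [0,0]
}}

```text
time: 5.25
tool_pos: [0.493, -0.3684, 0.1154]
tool_rot: [3.141, 0.0, 1.176]
contact_force: [-2.2, 1.0, 5.9]
opening: 0.0005
grip_force: 2.6
```

Request:
{"method": "arm_command", "body": {
  "xyz": [
    [2.8,-1.15,-0.6],
    [2.8,-1.15,-0.6]
  ],
  "spin": [0,0]
}}

```text
time: 5.45
tool_pos: [0.4987, -0.3707, 0.1139]
tool_rot: [3.141, 0.0, 1.176]
contact_force: [-0.7, 0.3, 3.6]
opening: 0.0006
grip_force: 1.6
```

Request:
{"method": "arm_command", "body": {
  "xyz": [
    [2.8,-1.15,-0.3],
    [2.8,-1.15,-0.3]
  ],
  "spin": [0,0]
}}

```text
time: 5.65
tool_pos: [0.5043, -0.3729, 0.1124]
tool_rot: [-3.141, -0.0, 1.176]
contact_force: [-0.5, -0.3, 0.9]
opening: 0.0003
grip_force: 0.0
```

Some of the stroke was past the crown, so I'll lift, return above the tread and do a second stroke in the same direction.

Request:
{"method": "arm_command", "body": {
  "xyz": [
    [1,-0.4,4],
    [0,0,6],
    [-14,6,0],
    [-15,6,0],
    [0,0,-4],
    [0,0,0]
  ],
  "spin": [0,0,0,0,0,0]
}}

```text
time: 6.25
tool_pos: [0.4764, -0.3614, 0.1188]
tool_rot: [3.141, -0.0, 1.175]
contact_force: [0.6, -1.1, -0.0]
opening: 0.0004
grip_force: 0.0
```

Request:
{"method": "arm_command", "body": {
  "xyz": [
    [0,0,-1],
    [0,0,-1],
    [0,0,0]
  ],
  "spin": [0,0,0]
}}

```text
time: 6.55
tool_pos: [0.4767, -0.3615, 0.1167]
tool_rot: [3.141, 0.0, 1.176]
contact_force: [0.7, -0.8, 0.5]
opening: 0.0008
grip_force: 0.2
```

Request:
{"method": "arm_command", "body": {
  "xyz": [
    [0,0,-0.5],
    [0,0,-0.5],
    [0,0,-0.4],
    [0,0,0]
  ],
  "spin": [0,0,0,0]
}}

```text
time: 6.95
tool_pos: [0.4766, -0.3615, 0.116]
tool_rot: [3.14, 0.0, 1.176]
contact_force: [0.5, 0.7, 5.4]
opening: 0.0002
grip_force: 2.4
```

Request:
{"method": "arm_command", "body": {
  "xyz": [
    [2.8,-1.15,0.1],
    [2.8,-1.15,0.1]
  ],
  "spin": [0,0]
}}

```text
time: 7.15
tool_pos: [0.4811, -0.3634, 0.1161]
tool_rot: [-3.14, 0.0, 1.176]
contact_force: [-3.5, 1.8, 7.1]
opening: 0.0006
grip_force: 3.6
```

Request:
{"method": "arm_command", "body": {
  "xyz": [
    [2.8,-1.15,0],
    [2.8,-1.15,-0.1],
    [2.8,-1.15,-0.3]
  ],
  "spin": [0,0,0]
}}

```text
time: 7.45
tool_pos: [0.4898, -0.367, 0.1159]
tool_rot: [-3.141, 0.0, 1.176]
contact_force: [-2.5, 1.8, 6.8]
opening: 0.0006
grip_force: 3.4
```

Request:
{"method": "arm_command", "body": {
  "xyz": [
    [2.8,-1.15,-0.5],
    [2.8,-1.15,-0.5],
    [2,-0.8,4],
    [0,0,20],
    [0,0,30]
  ],
  "spin": [0,0,0,0,0]
}}

```text
time: 7.95
tool_pos: [0.4969, -0.3693, 0.1667]
tool_rot: [-3.137, -0.002, 1.176]
contact_force: [0.3, 0.2, 0.9]
opening: 0.0001
grip_force: 0.0
```

R drags about 3.5–4 N, so it is the binding one. Next is M.

Request:
{"method": "arm_command", "body": {
  "xyz": [
    [17,30,20],
    [17,30,20],
    [17,30,10],
    [17,31,0],
    [17,31,0],
    [17,31,0],
    [17,31,0],
    [16,30,0],
    [0,0,0],
    [0,0,0]
  ],
  "spin": [3,3,3,3,3,3,3,3,0,0]
}}

```text
time: 8.95
tool_pos: [0.6328, -0.1255, 0.2178]
tool_rot: [-3.141, 0.0, 1.596]
contact_force: [0.5, -0.4, 0.2]
opening: 0.0007
grip_force: 0.0
```

```bash
sed -i 's/    q=P\[(dd<.075)/    q=P[(P[...,2]<.115)\&(dd<.075)/' h.py; python3 - <<'E'
from cell import *
from h import *
c=read_camera("wrist"); P=wcloud(c)
castor(c,P,.643,-.124)
E
```

```text
2702 plate [ 643.6 -131.5   97.1   79.6    2. ] wheel [ 643.3 -125.    51.6   29.2    3.1] cheek [ 643.5 -124.9   69.    42.5    1.2] zmax [0.0956 0.0965]
```

Request:
{"method": "arm_command", "body": {
  "xyz": [
    [0,0,-30],
    [0,0,-30],
    [0,0,-25],
    [0,0,-10],
    [0,0,-4],
    [0,0,0]
  ],
  "spin": [0,0,0,0,0,0]
}}

```text
time: 9.6
tool_pos: [0.633, -0.1269, 0.1198]
tool_rot: [3.141, 0.0, 1.594]
contact_force: [0.6, -0.5, 0.1]
opening: 0.0004
grip_force: 0.0
```

Request:
{"method": "arm_command", "body": {
  "xyz": [
    [0,0,-0.7],
    [0,0,-0.3],
    [0,0,0]
  ],
  "spin": [0,0,0]
}}

```text
time: 9.9
tool_pos: [0.6332, -0.1262, 0.1191]
tool_rot: [3.14, 0.0, 1.595]
contact_force: [0.8, 0.5, -0.4]
opening: 0.0
grip_force: 0.0
```

Request:
{"method": "arm_command", "body": {
  "xyz": [
    [0,0,-0.5],
    [0,0,0]
  ],
  "spin": [0,0]
}}

```text
time: 10.1
tool_pos: [0.6329, -0.1261, 0.1179]
tool_rot: [3.141, 0.0, 1.595]
contact_force: [-0.2, 0.1, 0.6]
opening: 0.0004
grip_force: 0.0
```

Request:
{"method": "arm_command", "body": {
  "xyz": [
    [0,0,-0.5],
    [0,0,0]
  ],
  "spin": [0,0]
}}

```text
time: 10.3
tool_pos: [0.6328, -0.1261, 0.1171]
tool_rot: [-3.141, -0.0, 1.595]
contact_force: [0.6, -0.0, 1.7]
opening: 0.0005
grip_force: 0.0
```

Request:
{"method": "arm_command", "body": {
  "xyz": [
    [0,0,-0.5],
    [0,0,0]
  ],
  "spin": [0,0]
}}

```text
time: 10.5
tool_pos: [0.6328, -0.1261, 0.1166]
tool_rot: [-3.141, -0.0, 1.595]
contact_force: [1.0, -0.4, -0.4]
opening: 0.0002
grip_force: 0.0
```

Request:
{"method": "arm_command", "body": {
  "xyz": [
    [0,0,-0.5],
    [0,0,0]
  ],
  "spin": [0,0]
}}

```text
time: 10.7
tool_pos: [0.6328, -0.1261, 0.1161]
tool_rot: [-3.142, -0.0, 1.595]
contact_force: [0.4, -0.2, 1.2]
opening: 0.0006
grip_force: 0.0
```

Request:
{"method": "arm_command", "body": {
  "xyz": [
    [0,0,-0.4],
    [0,0,0]
  ],
  "spin": [0,0]
}}

```text
time: 10.9
tool_pos: [0.6328, -0.1262, 0.1158]
tool_rot: [3.142, -0.0, 1.595]
contact_force: [-0.1, 0.3, 0.0]
opening: 0.0006
grip_force: 0.0
```

Request:
{"method": "arm_command", "body": {
  "xyz": [
    [0,0,-0.4],
    [0,0,0]
  ],
  "spin": [0,0]
}}

```text
time: 11.1
tool_pos: [0.6328, -0.1261, 0.1154]
tool_rot: [3.142, 0.0, 1.595]
contact_force: [-0.7, -0.0, -0.7]
opening: 0.0005
grip_force: 0.0
```

Request:
{"method": "arm_command", "body": {
  "xyz": [
    [0,0,-0.4],
    [0,0,0]
  ],
  "spin": [0,0]
}}

```text
time: 11.3
tool_pos: [0.6328, -0.1261, 0.115]
tool_rot: [3.142, -0.0, 1.595]
contact_force: [0.7, 0.1, 0.4]
opening: 0.0001
grip_force: 0.0
```

Request:
{"method": "arm_command", "body": {
  "xyz": [
    [0,0,-0.4],
    [0,0,0]
  ],
  "spin": [0,0]
}}

```text
time: 11.5
tool_pos: [0.6328, -0.1261, 0.1146]
tool_rot: [3.142, -0.0, 1.595]
contact_force: [-0.2, -0.4, -0.1]
opening: 0.0005
grip_force: 0.0
```

Request:
{"method": "arm_command", "body": {
  "xyz": [
    [0,0,-0.4],
    [0,0,0]
  ],
  "spin": [0,0]
}}

```text
time: 11.7
tool_pos: [0.6329, -0.1261, 0.1143]
tool_rot: [3.141, 0.0, 1.595]
contact_force: [0.1, 0.1, 0.2]
opening: 0.0009
grip_force: 0.5
```

Request:
{"method": "arm_command", "body": {
  "xyz": [
    [0,0,-0.4],
    [0,0,0]
  ],
  "spin": [0,0]
}}

```text
time: 11.9
tool_pos: [0.633, -0.1262, 0.1141]
tool_rot: [3.141, 0.0, 1.595]
contact_force: [-0.4, -0.4, 2.3]
opening: 0.0008
grip_force: 1.2
```

Request:
{"method": "arm_command", "body": {
  "xyz": [
    [3,0.1,0],
    [4,0.1,0]
  ],
  "spin": [0,0]
}}

```text
time: 12.1
tool_pos: [0.6405, -0.1259, 0.1146]
tool_rot: [3.14, 0.0, 1.595]
contact_force: [-0.8, 0.3, 5.6]
opening: 0.0004
grip_force: 2.5
```

Request:
{"method": "arm_command", "body": {
  "xyz": [
    [4,0.1,0],
    [4,0.1,0]
  ],
  "spin": [0,0]
}}

```text
time: 12.3
tool_pos: [0.6488, -0.1257, 0.1145]
tool_rot: [3.14, 0.0, 1.595]
contact_force: [0.6, 0.8, 4.0]
opening: 0.0003
grip_force: 2.3
```

M has no drag (about 0.5 N or less), so it runs free. I'll finish this stroke and add a second one the same way to make sure of the eighth turn.

Request:
{"method": "arm_command", "body": {
  "xyz": [
    [5,0.1,-0.2],
    [6,0.1,0.1],
    [4,0.1,3],
    [0,0,3.1],
    [-14,-0.3,0],
    [-14,-0.3,0],
    [0,0,-4],
    [0,0,-1],
    [0,0,0]
  ],
  "spin": [0,0,0,0,0,0,0,0,0]
}}

```text
time: 13.2
tool_pos: [0.6353, -0.1261, 0.1148]
tool_rot: [3.141, 0.0, 1.595]
contact_force: [0.2, -0.7, 0.9]
opening: 0.0004
grip_force: 0.4
```

Request:
{"method": "arm_command", "body": {
  "xyz": [
    [0,0,-0.5],
    [0,0,-0.3],
    [0,0,0]
  ],
  "spin": [0,0,0]
}}

```text
time: 13.5
tool_pos: [0.6353, -0.1261, 0.1144]
tool_rot: [3.141, 0.0, 1.595]
contact_force: [-0.8, 0.0, 2.6]
opening: 0.0006
grip_force: 1.6
```

Request:
{"method": "arm_command", "body": {
  "xyz": [
    [2,0,0],
    [4,0.1,0],
    [5,0.1,0]
  ],
  "spin": [0,0,0]
}}

```text
time: 13.8
tool_pos: [0.6466, -0.1258, 0.1146]
tool_rot: [3.14, 0.0, 1.595]
contact_force: [-1.1, 0.8, 4.8]
opening: 0.0006
grip_force: 2.5
```

Request:
{"method": "arm_command", "body": {
  "xyz": [
    [6,0.1,-0.2],
    [6,0.1,-0.2],
    [4,0.1,5],
    [0,0,30],
    [0,0,40]
  ],
  "spin": [0,0,0,0,0]
}}

```text
time: 14.3
tool_pos: [0.6606, -0.1252, 0.1864]
tool_rot: [-3.135, -0.002, 1.595]
contact_force: [0.3, 0.5, 0.2]
opening: 0.0006
grip_force: 0.0
```

Request:
{"method": "arm_command", "body": {
  "xyz": [
    [-30,20,12],
    [-31,22,10],
    [-31,22,10],
    [-31,22,0],
    [-31,22,0],
    [-32,22,0],
    [0,0,0],
    [0,0,0]
  ],
  "spin": [0,0,0,0,0,0,0,0]
}}

```text
time: 15.1
tool_pos: [0.4759, 0.0047, 0.2211]
tool_rot: [3.141, 0.0, 1.596]
contact_force: [-0.3, 0.1, 0.6]
opening: 0.0003
grip_force: 0.0
```

```bash
python3 - <<'E'
from cell import *
from h import *
c=read_camera("wrist"); P=wcloud(c)
castor(c,P,.485,.005)
E
```

```text
2334 plate [482.6  -0.9  97.4  78.9   1.4] wheel [482.4   5.4  59.7  29.    1.3] cheek [482.7   5.4  42.6  75.   89.4] zmax [0.099  0.0998]
```

Request:
{"method": "arm_command", "body": {
  "xyz": [
    [-3.5,0.5,-30],
    [0,0,-30],
    [0,0,-25],
    [0,0,-10],
    [0,0,-4],
    [0,0,0]
  ],
  "spin": [0,0,0,0,0,0]
}}

```text
time: 15.75
tool_pos: [0.4731, 0.0046, 0.1217]
tool_rot: [3.141, 0.0, 1.594]
contact_force: [0.6, -0.2, 0.3]
opening: 0.0005
grip_force: 0.0
```

Request:
{"method": "arm_command", "body": {
  "xyz": [
    [0,0,-0.6],
    [0,0,-0.6],
    [0,0,-0.6],
    [0,0,0]
  ],
  "spin": [0,0,0,0]
}}

```text
time: 16.15
tool_pos: [0.4725, 0.005, 0.1202]
tool_rot: [3.141, 0.0, 1.595]
contact_force: [-0.5, -0.3, -0.1]
opening: 0.0005
grip_force: 0.0
```

Request:
{"method": "arm_command", "body": {
  "xyz": [
    [0,0,-0.5],
    [0,0,0]
  ],
  "spin": [0,0]
}}

```text
time: 16.35
tool_pos: [0.4723, 0.005, 0.1194]
tool_rot: [3.141, 0.0, 1.595]
contact_force: [-0.0, 0.1, 0.2]
opening: 0.0001
grip_force: 0.0
```

Request:
{"method": "arm_command", "body": {
  "xyz": [
    [0,0,-0.5],
    [0,0,-0.4],
    [0,0,0]
  ],
  "spin": [0,0,0]
}}

```text
time: 16.65
tool_pos: [0.4723, 0.005, 0.1184]
tool_rot: [-3.142, 0.0, 1.595]
contact_force: [-0.1, 0.2, -0.4]
opening: 0.0002
grip_force: 0.0
```

Request:
{"method": "arm_command", "body": {
  "xyz": [
    [0,0,-0.4],
    [0,0,0]
  ],
  "spin": [0,0]
}}

```text
time: 16.85
tool_pos: [0.4723, 0.005, 0.118]
tool_rot: [-3.142, -0.0, 1.595]
contact_force: [0.1, 0.4, -0.2]
opening: 0.0006
grip_force: 0.0
```

Request:
{"method": "arm_command", "body": {
  "xyz": [
    [0,0,-0.4],
    [0,0,0]
  ],
  "spin": [0,0]
}}

```text
time: 17.05
tool_pos: [0.4724, 0.005, 0.1177]
tool_rot: [3.141, 0.0, 1.595]
contact_force: [-0.4, -0.8, 0.2]
opening: 0.0004
grip_force: 0.5
```

Contact. I'll press slightly and roll.

Request:
{"method": "arm_command", "body": {
  "xyz": [
    [0,0,-0.5],
    [0,0,0]
  ],
  "spin": [0,0]
}}

```text
time: 17.25
tool_pos: [0.4725, 0.0049, 0.1174]
tool_rot: [3.141, 0.0, 1.595]
contact_force: [-1.2, 0.5, 3.8]
opening: 0.0001
grip_force: 1.7
```

Request:
{"method": "arm_command", "body": {
  "xyz": [
    [3,0.1,0],
    [4,0.1,0]
  ],
  "spin": [0,0]
}}

```text
time: 17.45
tool_pos: [0.48, 0.0051, 0.1177]
tool_rot: [3.14, 0.0, 1.595]
contact_force: [-0.2, 0.5, 6.4]
opening: 0.0006
grip_force: 3.1
```

Request:
{"method": "arm_command", "body": {
  "xyz": [
    [4,0.1,0],
    [4,0.1,0]
  ],
  "spin": [0,0]
}}

```text
time: 17.65
tool_pos: [0.4884, 0.0053, 0.1177]
tool_rot: [3.14, 0.0, 1.595]
contact_force: [0.2, 0.2, 5.0]
opening: 0.0009
grip_force: 2.2
```

L is free too. I'll finish the stroke and add a second.

Request:
{"method": "arm_command", "body": {
  "xyz": [
    [5,0.1,-0.2],
    [6,0.1,0.1],
    [4,0.1,3],
    [0,0,3.1],
    [-14,-0.3,0],
    [-14,-0.3,0],
    [0,0,-4],
    [0,0,-1],
    [0,0,0]
  ],
  "spin": [0,0,0,0,0,0,0,0,0]
}}

```text
time: 18.55
tool_pos: [0.475, 0.0051, 0.1181]
tool_rot: [3.141, -0.0, 1.595]
contact_force: [0.2, -0.6, -0.1]
opening: 0.0001
grip_force: 0.4
```

Request:
{"method": "arm_command", "body": {
  "xyz": [
    [0,0,-0.5],
    [0,0,-0.3],
    [0,0,0]
  ],
  "spin": [0,0,0]
}}

```text
time: 18.85
tool_pos: [0.4748, 0.005, 0.1176]
tool_rot: [3.141, 0.0, 1.595]
contact_force: [-1.2, -0.2, 4.0]
opening: 0.0007
grip_force: 2.1
```

Request:
{"method": "arm_command", "body": {
  "xyz": [
    [2,0,0],
    [4,0.1,0],
    [5,0.1,0]
  ],
  "spin": [0,0,0]
}}

```text
time: 19.15
tool_pos: [0.486, 0.0053, 0.1178]
tool_rot: [3.14, 0.0, 1.595]
contact_force: [-0.3, 1.7, 4.2]
opening: 0.0009
grip_force: 2.6
```

Request:
{"method": "arm_command", "body": {
  "xyz": [
    [6,0.1,-0.2],
    [6,0.1,-0.2],
    [4,0.1,5],
    [0,0,30],
    [0,0,40]
  ],
  "spin": [0,0,0,0,0]
}}

```text
time: 19.65
tool_pos: [0.5002, 0.0057, 0.1911]
tool_rot: [-3.136, -0.001, 1.595]
contact_force: [0.9, -0.2, 0.9]
opening: 0.0005
grip_force: 0.0
```

R is the binding one. Before fetching it, I'll move towards the bin for a close measurement.

Request:
{"method": "arm_command", "body": {
  "xyz": [
    [0,40,30],
    [0,45,30],
    [0,45,30],
    [0,45,30],
    [0,40,0],
    [0,0,0],
    [0,0,0]
  ],
  "spin": [8,8,8,8,8,8,8]
}}

```text
time: 20.35
tool_pos: [0.5009, 0.2117, 0.305]
tool_rot: [-3.141, -0.0, 2.58]
contact_force: [-0.1, -1.4, -0.2]
opening: 0.0002
grip_force: 0.0
```

```bash
python3 - <<'E'
from cell import *
from h import *
c=read_camera("wrist"); np.savez("w2.npz",**c); cv2.imwrite("pics/w2.png",c["img"][:,:,::-1]); P=wcloud(c)
s=observe();print(s["tool_pos"],s["tool_rot"],c["world_from_camera"].round(3).tolist())
q=P[(P[...,2]>.074)&(P[...,2]<.094)&(P[...,0]>.4)&(P[...,0]<.66)&(P[...,1]>.19)&(P[...,1]<.41)&(c["depth"]>0)]
print(len(q),q[:,:2].min(0),q[:,:2].max(0),np.round(np.hstack(cv2.minAreaRect((q[:,:2]*1000).astype(np.float32))),1))
im=np.zeros((480,440),np.uint8)
np.add.at(im,(((.66-q[:,0])*1600).astype(int),((.42-q[:,1])*1600).astype(int)),40)
cv2.imwrite("pics/w2z.png",np.hstack([cv2.resize(c["img"][:,:,::-1],(360,270)),np.zeros((270,1,3),np.uint8),cv2.resize(cv2.cvtColor(im,cv2.COLOR_GRAY2BGR),(248,270))]))
E
```

```text
[0.50098913 0.21110528 0.30494714] [-3.14075301e+00 -4.66070820e-04  2.58626836e+00] [[0.533, -0.82, -0.21, 0.445], [0.846, 0.516, 0.132, 0.248], [0.0, -0.248, 0.969, 0.444], [0.0, 0.0, 0.0, 1.0]]
3378 [0.43432581 0.20568691] [0.63103445 0.38563636] [535.  295.8 193.1 170.8   3.5]
```

View pics/w2z.png

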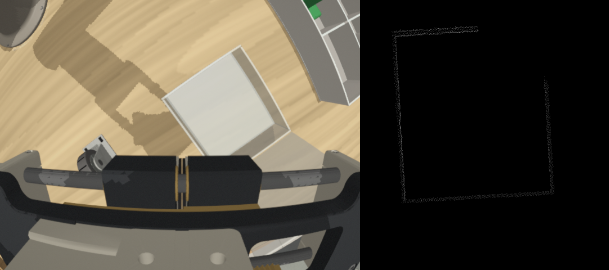

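The bin centre is about (534, 296) mm with yaw 3.5°, and the rim outline is clear on the right of the picture. The camera sits on the tool +x side, so yaw of about 183° keeps it away from the lid. Now back to R.

Request:
{"method": "arm_command", "body": {
  "xyz": [
    [-1,-40,0],
    [-1,-45,0],
    [-1,-45,0],
    [-2,-45,0],
    [-2,-45,0],
    [-2,-45,0],
    [-2,-45,0],
    [-2,-45,0],
    [-1,-45,0],
    [-1,-45,-20],
    [-1,-45,-25],
    [-1,-45,-25],
    [0,-40,-15],
    [0,0,0],
    [0,0,0]
  ],
  "spin": [1,1,1,1,1,1,1,1,1.3,0,0,0,0,0,0],
  "jaw": 0.5
}}

```text
time: 21.9
tool_pos: [0.4837, -0.3626, 0.2206]
tool_rot: [3.14, -0.002, 2.73]
contact_force: [0.1, 0.2, -0.4]
opening: 0.0692
grip_force: 0.0
```

```bash
python3 - <<'E'
from cell import *
from h import *
c=read_camera("wrist"); P=wcloud(c); cv2.imwrite("pics/w3.png",c["img"][:,:,::-1])
castor(c,P,.4835,-.364);s=observe();print(s["tool_pos"],np.degrees(s["tool_rot"]))
E
```

```text
3035 plate [ 488.7 -366.1   68.8  107.4   67.8] wheel [ 483.1 -363.7   28.6   55.8   67.4] cheek [ 483.  -364.    42.5   70.4   67.3] zmax [0.0975 0.0983]
[ 0.48421773 -0.36180423  0.22153876] [ 1.79958315e+02 -4.14396365e-02  1.56538955e+02]
```

View pics/w3.png

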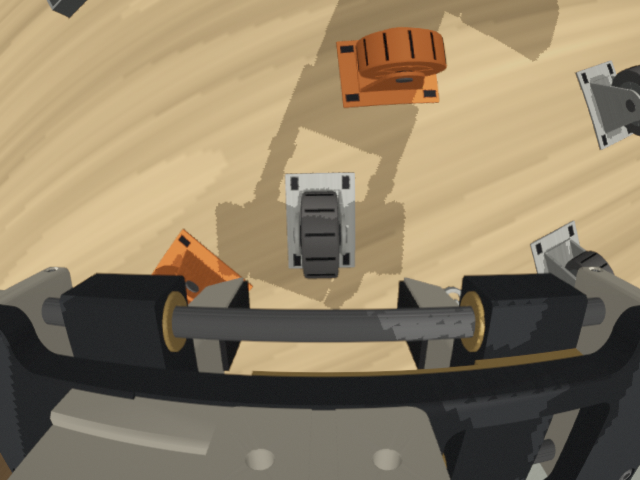

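The wheel is at (320,235) and the fork centre is at (483, -364). The fingers straddle it, and the orange ones stay clear.

Request:
{"method": "arm_command", "body": {
  "xyz": [
    [-1,-2,-30],
    [0,0,-40],
    [0,0,-20],
    [0,0,0],
    [0,0,0]
  ],
  "spin": [0.8,0,0,0,0]
}}

```text
time: 22.45
tool_pos: [0.4842, -0.3635, 0.1331]
tool_rot: [-3.141, 0.002, 2.749]
contact_force: [-0.4, 0.2, 1.0]
opening: 0.0689
grip_force: 0.0
```

Request:
{"method": "arm_command", "body": {
  "xyz": [
    [-1,-0.4,-20],
    [0,0,-20],
    [0,0,-20],
    [0,0,-10],
    [0,0,0],
    [0,0,0]
  ],
  "spin": [0,0,0,0,0,0]
}}

```text
time: 23.05
tool_pos: [0.4832, -0.3649, 0.0632]
tool_rot: [-3.141, 0.002, 2.748]
contact_force: [0.4, -0.6, 0.8]
opening: 0.0685
grip_force: 0.0
```

Request:
{"method": "arm_command", "body": {
  "xyz": [
    [0,0,0],
    [0,0,0]
  ],
  "spin": [0,0]
}}

```text
time: 23.25
tool_pos: [0.4829, -0.3649, 0.0628]
tool_rot: [-3.141, 0.002, 2.748]
contact_force: [0.0, 0.8, 0.2]
opening: 0.069
grip_force: 0.0
```

Request:
{"method": "arm_command", "body": {
  "xyz": [
    [0,0,-0.8],
    [0,0,0],
    [0,0,0],
    [0,0,0],
    [0,0,0],
    [0,0,0],
    [0,0,0],
    [0,0,0]
  ],
  "spin": [0,0,0,0,0,0,0,0],
  "jaw": -1,
  "squeeze": 40
}}

```text
time: 24.05
tool_pos: [0.4824, -0.3645, 0.0608]
tool_rot: [3.142, 0.0, 2.748]
contact_force: [-0.9, -0.6, -0.3]
opening: 0.0396
grip_force: 40.0
```

Request:
{"method": "arm_command", "body": {
  "xyz": [
    [0,0,3],
    [0,0,10],
    [0,0,20],
    [0,0,0]
  ],
  "spin": [0,0,0,0]
}}

```text
time: 24.45
tool_pos: [0.4836, -0.3655, 0.0965]
tool_rot: [-3.14, 0.005, 2.748]
contact_force: [0.6, 0.3, -5.0]
opening: 0.0398
grip_force: 40.0
```

Request:
{"method": "arm_command", "body": {
  "xyz": [
    [0,0,25],
    [0,0,40],
    [0,10,40],
    [0,25,40],
    [2,40,10],
    [2,45,0],
    [2,45,0],
    [2,45,0],
    [3,45,0],
    [3,45,0],
    [3,45,0],
    [3,45,0],
    [4,45,0],
    [4,45,0],
    [4,45,0],
    [4,45,0],
    [3,35,0],
    [2,25,0],
    [0,0,0],
    [0,0,0]
  ],
  "spin": [0,0,0,0,2,2,2,2,2,2,2,2,2,2,2,2,2,0,0,0]
}}

```text
time: 26.45
tool_pos: [0.5229, 0.2658, 0.2479]
tool_rot: [-3.141, -0.001, -3.08]
contact_force: [0.3, -0.2, -4.9]
opening: 0.0397
grip_force: 40.0
```

Request:
{"method": "arm_command", "body": {
  "xyz": [
    [0,10,0],
    [0,10,0],
    [0,0,0],
    [0,0,0]
  ],
  "spin": [0,0,0,0]
}}

```text
time: 26.85
tool_pos: [0.5234, 0.2855, 0.2488]
tool_rot: [-3.141, -0.0, -3.081]
contact_force: [-0.1, -0.6, -4.7]
opening: 0.0402
grip_force: 40.0
```

```bash
python3 - <<'E'
from cell import *
from h import *
c=read_camera("wrist"); cv2.imwrite("pics/w4.png",c["img"][:,:,::-1]); P=wcloud(c)
s=observe();print(s["tool_pos"],np.degrees(s["tool_rot"]),s["contact_force"],s["grip_force"])
q=P[(P[...,2]>.074)&(P[...,2]<.094)&(P[...,0]>.4)&(P[...,0]<.66)&(P[...,1]>.19)&(P[...,1]<.41)&(c["depth"]>0)]
print(len(q),np.round(np.hstack(cv2.minAreaRect((q[:,:2]*1000).astype(np.float32))),1))
E
```

```text
[0.52344254 0.28530837 0.24879856] [-1.79990071e+02  9.59814916e-04 -1.76540716e+02] [-0.12384961 -0.11950375 -4.9946502 ] 39.99937963904813
3281 [506.  294.1 135.2 170.5   3.6]
```

View pics/w4.png

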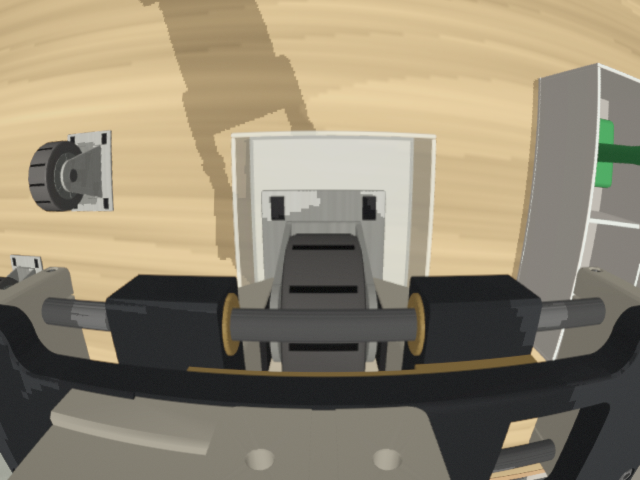

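The castor is held level above the bin, aligned with its walls and slightly towards -y. I'll shift +10 mm in y and lower it.

Request:
{"method": "arm_command", "body": {
  "xyz": [
    [4,10,0],
    [0,0,-20],
    [0,0,-35],
    [0,0,-35],
    [0,0,-35],
    [0,0,-25],
    [0,0,-15],
    [0,0,-6],
    [0,0,0],
    [0,0,0]
  ],
  "spin": [0,0,0,0,0,0,0,0,0,0]
}}

```text
time: 27.9
tool_pos: [0.5282, 0.296, 0.0788]
tool_rot: [3.141, 0.002, -3.081]
contact_force: [0.1, 0.4, -3.1]
opening: 0.0398
grip_force: 40.0
```

Request:
{"method": "arm_command", "body": {
  "xyz": [
    [0,0,-2],
    [0,0,-2],
    [0,0,-1],
    [0,0,-1],
    [0,0,0]
  ],
  "spin": [0,0,0,0,0]
}}

```text
time: 28.4
tool_pos: [0.5274, 0.2955, 0.0717]
tool_rot: [3.142, -0.0, -3.081]
contact_force: [0.2, -0.1, -4.1]
opening: 0.0398
grip_force: 40.0
```

Request:
{"method": "arm_command", "body": {
  "xyz": [
    [0,0,-1.5],
    [0,0,-1.5],
    [0,0,-1],
    [0,0,-0.5],
    [0,0,0],
    [0,0,0]
  ],
  "spin": [0,0,0,0,0,0]
}}

```text
time: 29.0
tool_pos: [0.5274, 0.2956, 0.0673]
tool_rot: [3.141, -0.0, -3.081]
contact_force: [0.4, -0.2, -4.1]
opening: 0.0399
grip_force: 40.0
```

Request:
{"method": "arm_command", "body": {
  "xyz": [
    [0,0,-0.5],
    [0,0,-0.5],
    [0,0,0],
    [0,0,0]
  ],
  "spin": [0,0,0,0]
}}

```text
time: 29.4
tool_pos: [0.5274, 0.2956, 0.0663]
tool_rot: [3.141, 0.0, -3.081]
contact_force: [0.1, -0.0, -4.7]
opening: 0.0394
grip_force: 40.0
```

Request:
{"method": "arm_command", "body": {
  "xyz": [
    [0,0,-0.5],
    [0,0,-0.5],
    [0,0,0],
    [0,0,0]
  ],
  "spin": [0,0,0,0]
}}

```text
time: 29.8
tool_pos: [0.5274, 0.2956, 0.0653]
tool_rot: [3.142, -0.0, -3.081]
contact_force: [0.3, 0.5, -5.0]
opening: 0.0396
grip_force: 40.0
```

Request:
{"method": "arm_command", "body": {
  "xyz": [
    [0,0,-0.5],
    [0,0,0],
    [0,0,0]
  ],
  "spin": [0,0,0]
}}

```text
time: 30.1
tool_pos: [0.5274, 0.2956, 0.0648]
tool_rot: [3.142, -0.0, -3.081]
contact_force: [0.1, 0.2, -4.7]
opening: 0.0397
grip_force: 40.0
```

Request:
{"method": "arm_command", "body": {
  "xyz": [
    [0,0,-0.5],
    [0,0,0],
    [0,0,0]
  ],
  "spin": [0,0,0]
}}

```text
time: 30.4
tool_pos: [0.5274, 0.2956, 0.0648]
tool_rot: [3.141, 0.0, -3.081]
contact_force: [-2.5, -1.2, 1.7]
opening: 0.04
grip_force: 40.0
```

Request:
{"method": "arm_command", "body": {
  "xyz": [
    [0,0,-0.5],
    [0,0,0],
    [0,0,0]
  ],
  "spin": [0,0,0]
}}

```text
time: 30.7
tool_pos: [0.5274, 0.2956, 0.0648]
tool_rot: [3.141, 0.0, -3.081]
contact_force: [-3.9, -1.3, 6.5]
opening: 0.0401
grip_force: 40.0
```

It's on the floor. I'll release and retreat.

Request:
{"method": "arm_command", "body": {
  "xyz": [
    [0,0,0.8],
    [0,0,0],
    [0,0,0],
    [0,0,0],
    [0,0,0],
    [0,0,0]
  ],
  "spin": [0,0,0,0,0,0],
  "jaw": 0.5
}}

```text
time: 31.3
tool_pos: [0.5274, 0.2956, 0.0645]
tool_rot: [3.141, -0.0, -3.081]
contact_force: [-0.6, 0.3, 0.6]
opening: 0.0686
grip_force: 0.0
```

Request:
{"method": "arm_command", "body": {
  "xyz": [
    [0,0,10],
    [0,0,25],
    [0,0,40],
    [0,0,40],
    [0,0,40],
    [0,0,30],
    [-20,-20,0],
    [-20,-30,0],
    [0,0,0],
    [0,0,0]
  ],
  "spin": [0,0,0,0,0,0,0,0,0,0]
}}

```text
time: 32.3
tool_pos: [0.4875, 0.2454, 0.2507]
tool_rot: [3.141, 0.002, -3.082]
contact_force: [-0.3, -0.7, 0.1]
opening: 0.0689
grip_force: 0.0
```

```bash
python3 - <<'E'
from cell import *
from h import *
a=read_camera("scene")["img"]; b=read_camera("wrist")["img"]
s=observe();print(s["time"],s["tool_pos"],s["contact_force"],s["opening"])
cv2.imwrite("pics/end.png",np.hstack([cv2.resize(a,(400,300)),cv2.resize(b,(400,300))])[:,:,::-1])
E
```

```text
32.4 [0.48808529 0.24610892 0.25014145] [ 0.12083075 -0.58559878  0.08018785] 0.06888283374269608
```

View pics/end.png

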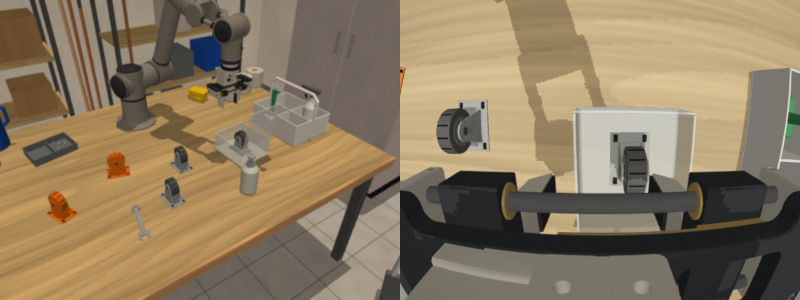

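The castor stands upright in the bin (scene view 242,140) and everything else is where it was.

```bash
python3 -c "
from cell import *
print(hand_in())"
```

```text
the job is handed in; nothing more can be done
None
```

I tried all three wheels with under 15 N in the readings; the right-hand castor was the one that binds (about 3.5–4 N drag), it now stands upright on the floor of the bin, the other two ran free and stay in place, and the job was handed in at about 32 s.

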